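# Set a banknote counter up for wide, thick notes

### The arm

A 6-joint arm with a two-finger parallel gripper is mounted at the origin on the work surface. World frame = base frame: x ahead of the robot, y to its left, z up, the work surface at z = 0. Lengths are in m, angles in degrees, forces in N, time in s.
With the tool pointing down it reaches from about 0.4 to 0.825 m from the base axis. Payload 7 kg.
Tool frame: the origin (TCP) lies at the very end of the fingers, on their centre line; the grasp point (between the pads) lies 19 mm behind it (r.grasp_offset is the z of the grasp point in the tool frame, in m); z points along the fingers, y is the direction in which the jaws open and shut (so a half turn about z gives the same grasp; the last joint's range is limited). The gripper opens to 88 mm and grips with 3 to 60 N. Pads are 19 mm wide; open, the fingers measure 130 mm over their backs; the gripper's body (78 mm by 193 mm) begins 47 mm behind the grasp point.
Start: joints at [-46.977, 20.546, 0.682, 0, -70.136, -16.507], TCP at [0.301, -0.604, 0.227] pointing down, gripper open.
Joint ranges: [-176.03, 176.03], [-82.01, 121.73], [-58.28, 71.71], [-173.87, 95.51], [-174.79, -0.11], [-173.66, 173.66]. Speed limits (degrees/s): [136.94, 136.94, 172.46, 180, 180, 180].

### API

Orientations are given as [roll, pitch, yaw] about the fixed x, y, z axes, in that order (R = Rz(yaw) Ry(pitch) Rx(roll)).
In Python, from plant import r, capture, calibration, order gives the robot as it stands.
- The arm moves only by the tool servo_tool, never from a script. Its arguments are lists of equal length, an entry for each row: "grip": the closure, from -1 (fully open) to 1 (shut), so that 0 is half open; "translation": the shift along the tool's x, y, z in m, a list of three; "turn": the turn about the tool's z in rad. A call has 1 to 10 rows; each row is the pose to reach, as a shift and turn from the pose commanded when the call began, along the tool's axes at that moment; what a row does not reach only later rows make up. A row lasts 1/12 s, in which the tool goes at most 41.7 mm and 7.16 degrees, less where a joint would pass 70% of its speed; a pose out of reach is approached as far as the arm can. A call with a gripper value outside its range is refused whole. The fingers move at their own pace and stop on an object; "newtons" is the grip in N (left out, the last holds). Time passes only in rows, so rows that repeat a pose let the fingers close. It gives the time, the measured TCP pose, the force and the opening at its end, in the units of the state.
- r.get_state(): the state, without advancing time (a new reading comes with each control period).
- capture(name): name is "scene" or "top" or "wrist"; returns (picture, depth): 384x512x3 uint8, blue, green, red; 384x512 float32, m along the optical axis (not along the pixel's ray), 0 where there is no reading.
- calibration(name): a dict with "fx", "fy", "cx", "cy" (pixels), "view" (4x4, takes a point from world to camera coordinates). Camera axes: x right, y up, looking along -z (the intrinsics and any distortion apply to the point x, -y, -z); pixel columns grow to the right and rows downward; lengths in m; the calibration is good to about 2 mm. A picture is of the moment at which its call begins: read the wrist's pose just before it. calibration takes no time and is no camera call; for the wrist camera it gives the pose at the moment of the call.
- order.close_job(): hands the job in, once; it reports no verdict.
The state is a dict: "time_s": time; "joints": joint angles; "qd": joint speeds; "joint_torque": joint torques, N m; "tcp_pos": TCP position; "eef_rot": TCP orientation; "contact_force": force on the tool from outside, world axes, zero at the start; "moment": the same for the moment, N m; "gripper_width": finger opening in m.
Only numpy, scipy, OpenCV 4.12 (cv2) and the standard library are available. Lean on these libraries where they do the work, as an engineer would, in place of code of your own. Each camera call takes 0.05 s, during which the arm holds its last target.

### The job

Set the banknote counter up for wide, thick notes, using only pushes of the fingertips: push both hopper guides outward as far as they go, and loosen the knurled feed-gap knob by rolling a fingertip along its rim, two full turns anticlockwise seen from above, so that its white index line ends up pointing the way it does now. Do not pinch the knob or a guide between the fingers, and leave everything standing around and on the machine where it is.

Things in the scene. Friction and masses are not known exactly. Their poses are not given: they have to be found in the camera images.
- counter: Beige banknote counter fixed to the table, 270 mm deep (x), 280 mm wide (y). Origin: centre of its underside; z up, -x its front, +y its left. On top, front to back: sloping control panel (highest edge 154 mm above the table, at x = -40 mm), open hopper trough (x = -40 to 55 mm), flat rear deck (x = 55 to 130 mm, 163 mm above the table) with the knob in its middle.
- hopper_floor (a point): Centre of the flat hopper floor, midway between the guides (counter frame x = 10, y = 0, z = 142 mm); axes as the counter's. The trough's side cheeks have their inner faces 122 mm to either side; their tops are 29 mm above this floor.
- gap_screw_top (a point): Centre of the flat top of the feed-gap knob, on its upright axis (counter x = 92.5, y = 0, 187 mm above the table when tight). Black disc, 37 mm across its straight-knurled rim, 16 mm high; underside 8 mm above the rear deck, a 25 mm wide, 4 mm high bushing below. A white index line on top runs from the centre to the rim along this point's x axis.
- gap_screw (a joint): Knob angle in rad: 0 fully tight, grows anticlockwise seen from above (loosening), 6.283 per turn, five turns possible. Starts at 0 to 3; the two turns count from there. Held by its thread, it rises 2 mm per turn. Turning takes about 0.03 N m (under 2 N at the rim) and it stays where it is left; a fingertip pressed on the rim with 5 to 15 N drives it by friction.
- guide_left_face (a point): Left hopper guide: middle of the top edge of its inner face. Upright aluminium plate 50 mm long (counter x), 5 mm thick, top 37 mm above the hopper floor, with a flat foot on its outer side. It slides along the counter's y: the inner face is 40 mm left of the machine's middle at joint 0, 85 mm at its outer stop.
- guide_left (a joint): How far the left guide stands out, in m: 0 innermost, 0.045 at its outer stop. Starts at 0 to 0.015; sliding it takes about 2 N and it stays where it is left.
- guide_right_face (a point): Right hopper guide: the same plate mirrored (inner face 40 to 85 mm to the machine's right, counter -y).
- guide_right (a joint): How far the right guide stands out, in m: 0 innermost, 0.045 at its outer stop. Starts at 0 to 0.015.
- weight_a: Small brass weight loose on the rear deck, 28 mm across, 36 mm high; leave alone. Origin: centre of its underside.
- moistener: Round grey finger-moistener pot loose on the rear deck, 48 mm across, 21 mm high; leave alone. Origin: centre of its underside.
- weight_b: Brass weight on the table to the machine's right, 40 mm across, 50 mm high; leave alone. Origin: centre of its underside.
- coin_tube: Clear tube of coins with a white cap standing on the table to the machine's left, 27 mm across, 70 mm high; leave alone. Origin: centre of its underside.
- bundle_a: Strapped bundle of notes on the table to the machine's left, 66 x 150 x 14 mm; leave alone. Origin: centre of its underside.
- medal_puck: Wooden disc with a copper medal on the table to the machine's right, 76 mm across, 25 mm high; leave alone. Origin: centre of its underside.

How it is judged (in metres and radians):
At the end, for the whole second after the job is handed in: The knob stands two full turns anticlockwise of where it started (between 1.8 and 2.2 turns, i.e. it has risen 3.6 to 4.4 mm), and both guides are within 3 mm of their outer stops (distance of gap_screw_top from where it was at the start of the episode between 0.0036 and 0.0044 m and value of joint gap_screw above 10 rad and value of joint each of guide_left, guide_right above 0.042 m); the robot touches nothing.
It fails at once if the knob is taken between the fingers (horizontal distance between the grasp point and gap_screw_top below 0.015 m and z of the grasp point in the frame of gap_screw_top below 0.0165 m and contact force between the fingers and gap_screw above 0.5 N).
It fails at once if a guide is taken between the fingers ((y of the grasp point in the frame of guide_left_face between -0.0035 and 0.0085 m and x of the grasp point in the frame of guide_left_face between -0.035 and 0.035 m and z of the grasp point in the frame of guide_left_face below 0.0165 m and contact force between the fingers and guide_left above 0.5 N) or (y of the grasp point in the frame of guide_right_face between -0.0085 and 0.0035 m and x of the grasp point in the frame of guide_right_face between -0.035 and 0.035 m and z of the grasp point in the frame of guide_right_face below 0.0165 m and contact force between the fingers and guide_right above 0.5 N)).
It fails at once if one of the loose things around or on the machine is moved more than 25 mm or lifted (distance of any of weight_a, moistener, weight_b, coin_tube, bundle_a, medal_puck from where it was at the start of the episode above 0.025 m).
It also fails if it takes over 64 s, if anything falls off the work surface, if the arm or the gripper's body presses on something with over 40 N, if the wrist force passes 120 N, or if a joint passes its speed limit or range.

## Working session

There is one attempt and no reset: what is moved stays moved. The work goes in short steps, Python scripts to look and compute and a tool call to move; the robot and the scene stay as the last step left them, time stands still between calls to the robot, and variables do not carry over. Pictures are saved under pics/ and viewed, and the job is handed in when it is done.

Besides the shell and the picture viewer there is one more tool, called in YAML: its name, and indented under it one key for each argument. servo_tool: Moves the arm, as the interface text tells. Its arguments: {"type":"object","properties":{"grip":{"type":"array","items":{"type":"number"}},"translation":{"type":"array","items":{"type":"array","items":{"type":"number"}}},"turn":{"type":"array","items":{"type":"number"}},"newtons":{"type":"number"}},"required":["grip","translation","turn"]}

```bash
ls; mkdir -p pics; python3 - <<'E'
from plant import r,capture,calibration,order
import cv2,numpy as np
print(r.get_state(), r.grasp_offset)
for n in ("scene","top","wrist"):
    c=calibration(n); im,d=capture(n)
    print(n,c)
    cv2.imwrite(f"pics/{n}0.png",im); np.savez(f"pics/{n}0.npz",im=im,d=d,**{k:np.array(v) for k,v in c.items()})
E
```

```text
pics
{'time_s': 0.0, 'joints': array([-4.69758787e+01,  2.05900776e+01,  6.33884587e-01, -2.10306943e-02,
       -7.01369600e+01, -1.65076812e+01]), 'qd': array([ 0.02320172, -0.08393081,  0.02882826,  0.01453225, -0.06309808,
        0.02855346]), 'joint_torque': array([-1.03990391e-05, -5.82719350e+01,  2.93053436e+01,  6.99719712e+00,
        6.72708979e-03, -2.02061574e-04]), 'tcp_pos': array([ 0.30112043, -0.60355387,  0.225636  ]), 'eef_rot': array([ 1.79905068e+02, -7.51612178e-03, -1.53490715e+02]), 'contact_force': array([-0.3755137 ,  0.47043236,  0.2843916 ]), 'moment': array([ 0.04054057, -0.00523568,  0.00678438]), 'gripper_width': 0.08726902316034851} -0.0188
scene {'fx': 386.7886525038223, 'fy': 386.7886525038223, 'cx': 256.5025652812944, 'cy': 191.44472329129746, 'view': array([[ 0.75818843,  0.65183533,  0.01615558, -0.409493  ],
       [-0.48770447,  0.55048447,  0.67757745,  0.12642435],
       [ 0.43277552, -0.52161053,  0.73527396, -1.23790133],
       [ 0.        ,  0.        ,  0.        ,  1.        ]])}
top {'fx': 389.353357692227, 'fy': 389.353357692227, 'cx': 250.32281381894654, 'cy': 196.38574678184384, 'view': array([[-0.01523073, -0.99987139, -0.00502354,  0.07441914],
       [ 0.98047222, -0.01592003,  0.19601221, -0.54845765],
       [-0.19606697, -0.00194003,  0.98058859, -0.77446204],
       [ 0.        ,  0.        ,  0.        ,  1.        ]])}
wrist {'fx': 328.35342035483575, 'fy': 328.35342035483575, 'cx': 257.8849086735375, 'cy': 193.37105318110054, 'view': array([[-0.4455494 ,  0.89525292,  0.00281826,  0.67444739],
       [-0.8546158 , -0.42438318, -0.2992169 ,  0.03849808],
       [-0.26667878, -0.13572444,  0.95418096, -0.39215157],
       [ 0.        ,  0.        ,  0.        ,  1.        ]])}
```

View pics/scene0.png

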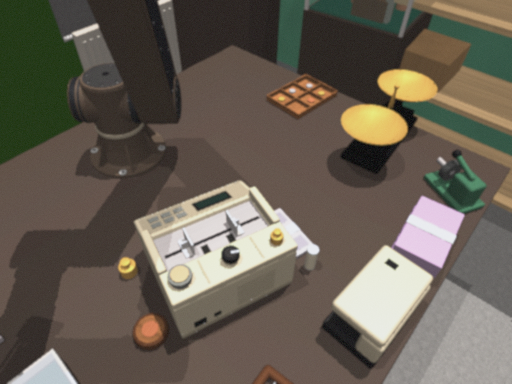

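View pics/top0.png

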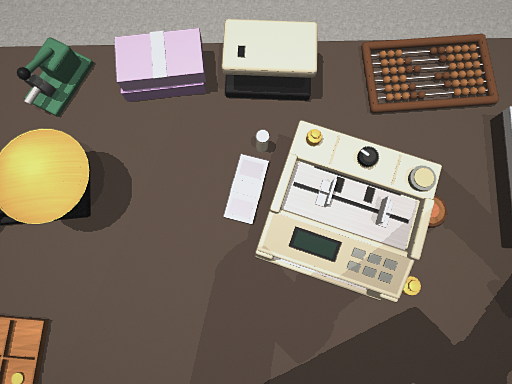

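View pics/wrist0.png

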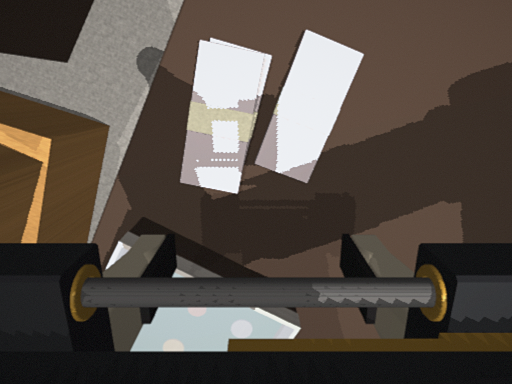

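The top view shows the counter at about px (350,210), turned about -20°. The knob is at (368,156), the guides at (327,190) and (384,211), weight_a at (314,137) and the moistener at (423,178). I'll enlarge this area and deproject.

```bash
cat > h.py <<'E'
import numpy as np,cv2
def load(n):
    z=np.load(f"pics/{n}.npz"); return z
def ray(c,u,v):
    V=np.array(c['view']);R=V[:3,:3];t=V[:3,3]
    d=np.array([(u-c['cx'])/c['fx'],-(v-c['cy'])/c['fy'],-1.])
    return -R.T@t, R.T@d
def onz(c,u,v,z):
    o,d=ray(c,u,v); return o+d*(z-o[2])/d[2]
def withd(c,u,v,dep):
    o,d=ray(c,u,v); return o+d*dep
def proj(c,p):
    V=np.array(c['view']);q=V[:3,:3]@np.array(p)+V[:3,3]
    return c['cx']+c['fx']*q[0]/-q[2], c['cy']-c['fy']*q[1]/-q[2]
E
python3 - <<'E'
from h import *
z=load("top0"); im=z['im'];d=z['d']
cr=im[110:310,225:455]; cv2.imwrite("pics/topc.png",cv2.resize(cr,None,fx=3,fy=3,interpolation=cv2.INTER_CUBIC)[:600,:800])
# height map
V=z['view'];vv,uu=np.mgrid[0:384,0:512]
P=np.stack([(uu-z['cx'])/z['fx'],-(vv-z['cy'])/z['fy'],-np.ones_like(uu,float)],-1)*d[...,None]
W=(P-V[:3,3])@V[:3,:3]
# orientation/pose: deck points: z .163
reg=(uu>225)&(uu<455)&(vv>110)&(vv<310)
print("table z",np.median(W[200:300,100:200,2]))
for lo,hi in ((.158,.168),(.165,.178),(.136,.147),(.182,.195)):
    m=(reg&(W[...,2]>lo)&(W[...,2]<hi)).astype(np.uint8)
    n,l,s,c=cv2.connectedComponentsWithStats(m)
    for i in range(1,n):
        if s[i,4]>25: print(lo,s[i],c[i],np.median(W[l==i],0))
np.save("pics/W0.npy",W)
hm=np.clip((W[...,2]-.13)/.08,0,1)*255
cv2.imwrite("pics/hm.png",cv2.resize(cv2.applyColorMap(hm.astype(np.uint8),2)[110:310,225:455],None,fx=3,fy=3,interpolation=0))
E
```

```text
table z 0.00028739776518915564
0.158 [ 288  121  154  139 4669] [362.43778111 161.56200471] [ 0.59351728 -0.13953141  0.16364643]
0.158 [320 187  11  12  38] [325.5        191.28947368] [ 0.53526552 -0.07405416  0.16508068]
0.158 [378 197   9  27  44] [381.36363636 210.06818182] [ 0.49956513 -0.17377592  0.16283759]
0.165 [305 137  15  10  38] [311.34210526 142.78947368] [ 0.62477425 -0.04913874  0.17215326]
0.165 [270 153  27  60 593] [283.29848229 182.846543  ] [0.55021172 0.00463127 0.17110135]
0.165 [406 174  15  18  50] [411.42 184.12] [ 0.54370555 -0.22768618  0.17081428]
0.165 [321 189  10  12  31] [326.58064516 192.32258065] [ 0.53465226 -0.07499646  0.16696306]
0.165 [379 196   9  27  56] [382.73214286 209.91071429] [ 0.49735503 -0.17316424  0.17121451]
0.165 [410 196  25  64 674] [421.71810089 228.1884273 ] [ 0.46339166 -0.24042243  0.17124631]
0.136 [ 281  160  140   91 6135] [350.29600652 205.51426243] [ 0.51119757 -0.12361959  0.14261744]
0.136 [ 263  214  149   72 2546] [335.35978005 253.0290652 ] [ 0.42220411 -0.09261522  0.14127978]
0.182 [307 129  15  15 112] [313.53571429 137.14285714] [ 0.63107227 -0.05080062  0.18587325]
0.182 [358 146  21  20 319] [368.18181818 155.94670846] [ 0.59394475 -0.14927824  0.18824544]
0.182 [411 166  25  24 374] [423.41176471 177.02941176] [ 0.55391981 -0.24686171  0.18447481]
```

View pics/topc.png

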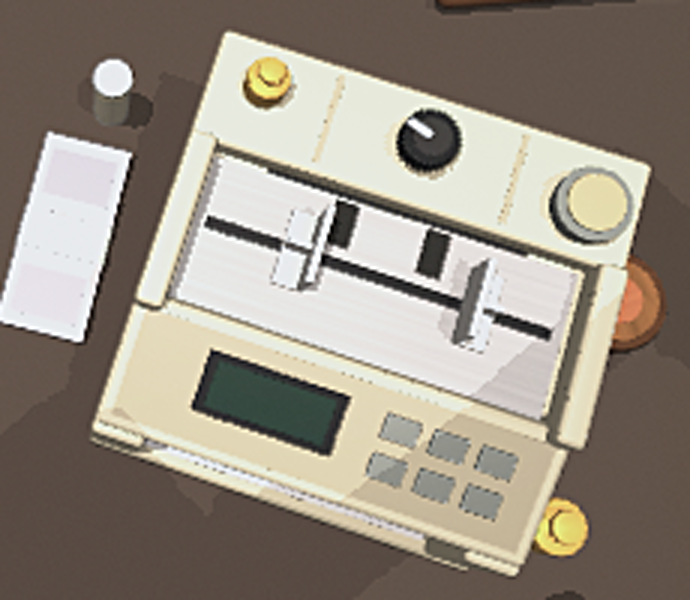

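View pics/hm.png

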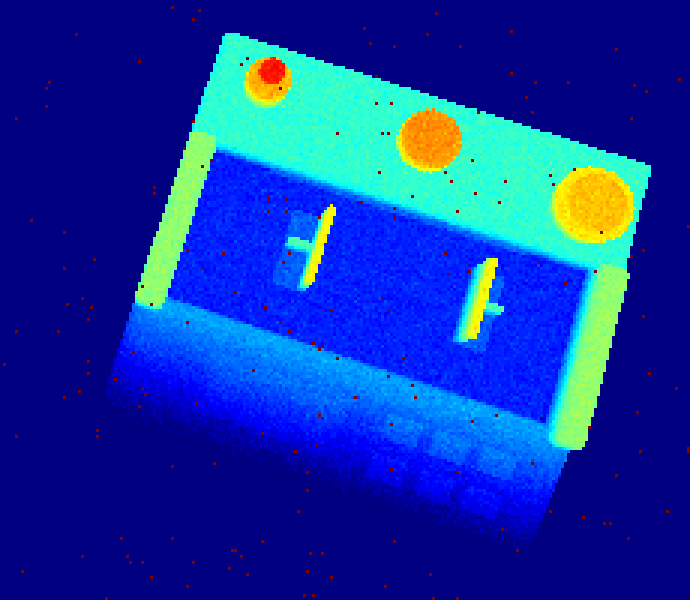

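```bash
python3 - <<'E'
from h import *
z=load("top0"); W=np.load("pics/W0.npy"); im=z['im']
vv,uu=np.mgrid[0:384,0:512]
def sel(u0,u1,v0,v1,lo,hi):
    m=(uu>=u0)&(uu<u1)&(vv>=v0)&(vv<v1)&(W[...,2]>lo)&(W[...,2]<hi); return W[m]
def rect(p):
    r=cv2.minAreaRect((p[:,:2]*1000).astype(np.float32)); return r
L=sel(268,300,150,216,.167,.176);R=sel(408,437,194,262,.167,.176)
print("cheeks",rect(L),rect(R))
# edges of cheek via line through points
for p in(L,R):
    c=p.mean(0);u,s,vt=np.linalg.svd(p[:,:2]-c[:2]);print(c,vt[0],np.degrees(np.arctan2(vt[0,1],vt[0,0])))
D=sel(280,450,112,200,.155,.2); print("deck",rect(D))
K=sel(355,382,143,170,.184,.195); print("knob",cv2.minEnclosingCircle((K[:,:2]*1000).astype(np.float32)),K.mean(0))
for nm,a in (("gl",(322,338,176,208,.170,.19)),("gr",(374,392,194,226,.170,.19))):
    p=sel(*a); print(nm,len(p),p[:,2].max(),rect(p))
    t=p[p[:,2]>.175]; print(" top",len(t),t.mean(0),rect(t))
M=sel(405,440,160,195,.178,.19);print("moist",cv2.minEnclosingCircle((M[:,:2]*1000).astype(np.float32)),M.mean(0))
A=sel(300,325,125,150,.185,.21);print("wa",cv2.minEnclosingCircle((A[:,:2]*1000).astype(np.float32)),A.mean(0))
# index line
k=im[143:170,355:382].astype(int);m=(k.min(2)>150)&(W[143:170,355:382,2]>.184)
p=W[143:170,355:382][m];print("line",len(p),p.mean(0),rect(p), np.degrees(np.arctan2(*(p.mean(0)-K.mean(0))[[1,0]])))
E
```

```text
cheeks ((552.5134887695312, 4.036052703857422), (17.92266845703125, 114.76514434814453), 70.12799835205078) ((464.17523193359375, -241.80850219726562), (18.85841941833496, 115.31497192382812), 69.78329467773438)
[0.55123585 0.00442399 0.17106209] [-0.94023866  0.34051616] 160.09167531074107
[ 0.46279233 -0.24051297  0.1712438 ] [-0.93969212  0.34202152] 159.99991607084922
deck ((553.9730224609375, -135.70420837402344), (279.7215270996094, 162.3779754638672), 70.2783432006836)
knob ((595.1777954101562, -150.78445434570312), 18.521690368652344) [ 0.5944399  -0.14975999  0.18824649]
gl 93 0.18281583437301643 ((532.2431030273438, -81.17628479003906), (5.465526580810547, 49.154884338378906), 70.27561950683594)
 top 83 [ 0.53168518 -0.08065975  0.17968814] ((532.3500366210938, -81.21463012695312), (5.465526580810547, 48.927677154541016), 70.27561950683594)
gr 119 0.1836777302691421 ((498.631591796875, -175.82872009277344), (5.4656081199646, 49.887733459472656), 70.09712219238281)
 top 92 [ 0.49787991 -0.17541246  0.17967134] ((498.18603515625, -175.8668212890625), (5.461696147918701, 49.154212951660156), 71.4023208618164)
moist ((554.8421020507812, -247.17236328125), 24.37543487548828) [ 0.55306131 -0.24589244  0.18340746]
wa ((635.4501342773438, -54.11834716796875), 13.18197250366211) [ 0.63394775 -0.05301189  0.19180718]
line 28 [ 0.58554175 -0.1289341   0.23758355] ((497.8800354003906, -38.078765869140625), (15.348481178283691, 301.2227783203125), 44.39171600341797) 113.13525776276761
```

The depth data give a consistent frame: counter origin (0.508, -0.119), yaw -20°. From the cheeks and the knob, the guides' inner faces are at about +41 and -54.5 mm. I'll close the fingers and travel above the hopper, turning to yaw 160°.

servo_tool:
  grip: [1,1,1,1,1,1,1,1,1,1]
  translation:
    - [-0.01,0.008,-0.01]
    - [-0.035,0.028,-0.02]
    - [-0.065,0.053,-0.02]
    - [-0.095,0.078,-0.02]
    - [-0.125,0.102,-0.02]
    - [-0.155,0.127,-0.02]
    - [-0.185,0.151,-0.02]
    - [-0.215,0.176,-0.02]
    - [-0.245,0.2,-0.02]
    - [-0.27,0.22,-0.02]
  turn: [0.03,0.12,0.22,0.32,0.42,0.52,0.62,0.7,0.77,0.81]
  newtons: 10

```text
time_s: 0.98
tcp_pos: [0.4452, -0.2843, 0.2466]
eef_rot: [180.0, 0.0, 159.9]
contact_force: [1.1, -0.7, -0.1]
gripper_width: 0.0265
```

servo_tool:
  grip: [1,1,1,1,1,1,1,1]
  translation:
    - [-0.002,0.02,0]
    - [-0.004,0.05,0]
    - [-0.007,0.08,0]
    - [-0.009,0.11,0]
    - [-0.011,0.14,0]
    - [-0.012,0.16,0]
    - [-0.012,0.17,0]
    - [-0.012,0.17,0]
  turn: [0,0,0,0,0,0,0,0]

```text
time_s: 1.65
tcp_pos: [0.5143, -0.1292, 0.2463]
eef_rot: [180.0, -0.0, 160.2]
contact_force: [0.5, 1.0, 0.8]
gripper_width: 0.0006
```

```bash
cat >> h.py <<'E'
O=np.array([.508,-.1187]);a=np.radians(-20);EX=np.array([np.cos(a),np.sin(a)]);EY=np.array([-np.sin(a),np.cos(a)])
def cf(p): d=np.array(p[:2])-O; return np.round([d@EX*1000,d@EY*1000,p[2]*1000],1)
def wf(x,y,z): return np.array([*(O+EX*x/1000+EY*y/1000),z/1000])
def snap(n,name):
    from plant import capture,calibration
    c=calibration(n);im,d=capture(n);cv2.imwrite(f"pics/{name}.png",im);np.savez(f"pics/{name}.npz",im=im,d=d,**{k:np.array(v) for k,v in c.items()})
    return c,im,d
def st():
    from plant import r
    s=r.get_state();print(round(s['time_s'],2),cf(s['tcp_pos']),np.round(s['eef_rot'],2),"F_ctr",np.round([s['contact_force'][:2]@EX,s['contact_force'][:2]@EY,s['contact_force'][2]],2),s['gripper_width'])
E
python3 - <<'E'
from h import *
st();snap("wrist","w1");snap("scene","s1");snap("top","t1")
im=cv2.imread("pics/s1.png")[150:330,110:330];cv2.imwrite("pics/s1c.png",cv2.resize(im,None,fx=3,fy=3))
E
```

```text
1.65 [  9.5  -7.8 246.3] [ 1.8000e+02 -2.0000e-02  1.6023e+02] F_ctr [0.17 1.13 0.8 ] 0.0005665757548652653
```

View pics/w1.png

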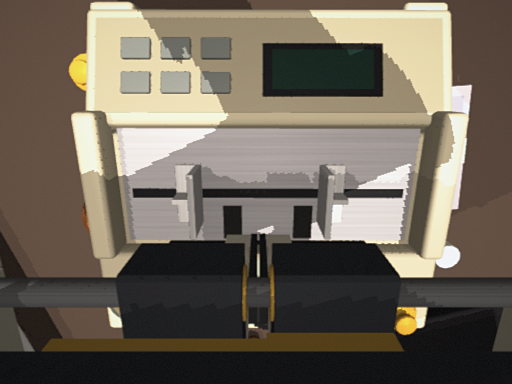

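View pics/s1c.png

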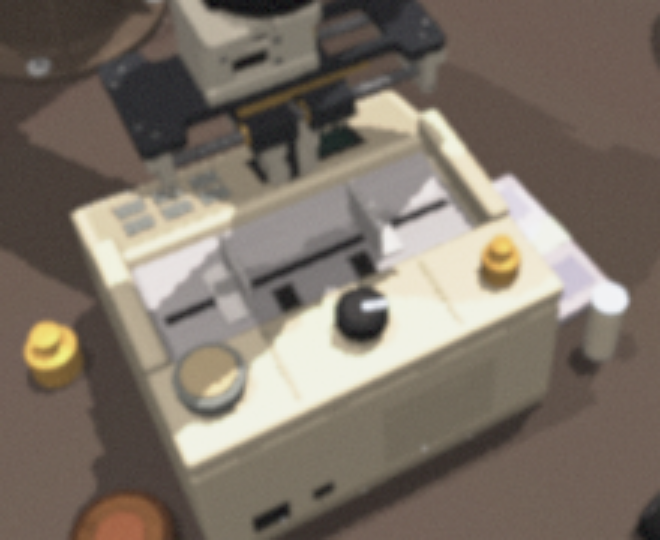

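Wrist view: the closed fingertips are at about (258,238), the guide plates at (195,200) and (325,200). Next I measure the fingertip shape from the wrist depth.

```bash
python3 - <<'E'
from h import *
for n,reg in (("w1",(slice(200,384),slice(100,420))),("s1",(slice(150,230),slice(160,260)))):
    z=load(n);d=z['d'];V=z['view']
    vv,uu=np.mgrid[0:384,0:512]
    P=np.stack([(uu-z['cx'])/z['fx'],-(vv-z['cy'])/z['fy'],-np.ones_like(uu,float)],-1)*d[...,None]
    W=(P-V[:3,3])@V[:3,:3]
    T=np.array([.5143,-.1292,.2463])
    # tool frame: x=-EX, y=EY, z down
    D=W-T; t=np.stack([-(D[...,:2]@EX),D[...,:2]@EY,-D[...,2]],-1)*1000
    m=(d>0)&(np.abs(t[...,1])<60)&(np.abs(t[...,0])<40)&(t[...,2]<8)&(t[...,2]>-70)
    print(n,"cam in tool",m.sum())
    for lo in range(-70,8,6):
        k=m&(t[...,2]>=lo)&(t[...,2]<lo+6)
        if k.sum()>5: print(lo,k.sum(),"x",np.percentile(t[k][:,0],[2,98]).round(1),"y",np.percentile(t[k][:,1],[2,50,98]).round(1))
E
```

```text
w1 cam in tool 1683
-70 25 x [ 7.2 37.7] y [-27.   -4.8  15.9]
-64 32 x [-1.9  4.5] y [-4.8 -4.7  3.3]
-58 47 x [-9.   1.2] y [-4.7 -4.7  3.3]
-52 174 x [-9.5  0.4] y [-4.6 -0.7  3.3]
-46 185 x [-9.9 10.9] y [-4.9 -0.1  3.4]
-40 157 x [ 8.6 11.1] y [-5.2 -1.4  4. ]
-34 131 x [ 8.8 11.1] y [-6.1 -0.1  4.6]
-28 106 x [8.7 9.9] y [-4.6 -0.7  3.1]
-22 221 x [ 4.6 11.2] y [-6.6 -0.   5.1]
-16 282 x [ 8.9 11.3] y [-15.8  -1.4  14.4]
-10 280 x [ 8.8 11.3] y [-16.2  -1.5  14.8]
-4 43 x [8.8 9.9] y [-6.4 -1.5  2.8]
s1 cam in tool 250
-70 12 x [-37.9   2. ] y [-35.1 -34.7   3.1]
-46 9 x [-12.9 -10.2] y [ 5.8  8.1 12.1]
-40 27 x [-13.5  -9.6] y [-18.1  -0.2  15.6]
-34 40 x [-13.5  -8.8] y [-19.1  -2.5  15.8]
-28 29 x [-13.1  -8.7] y [-17.7  -0.9  15.5]
-22 46 x [-12.9  -2. ] y [-16.9  -1.2  14.9]
-16 39 x [-13.1   4.7] y [-17.   -1.8  14.4]
-10 34 x [-13.2   6.6] y [-16.9  -4.9  13. ]
-4 7 x [-11.3  -8.9] y [-6.2  1.1 14. ]
```

The fingers closed are about 32 mm across in tool y and 22 mm in x. I'll lower them between the guides.

servo_tool:
  grip: [1,1,1,1,1,1,1,1,1,1]
  translation:
    - [0,0,0.015]
    - [0,0,0.04]
    - [0,0,0.065]
    - [0,0,0.085]
    - [0,0,0.096]
    - [0,0.01,0.096]
    - [0,0.025,0.096]
    - [0,0.035,0.096]
    - [0,0.043,0.096]
    - [0,0.05,0.096]
  turn: [0,0,0,0,0,0,0,0,0,0]

```text
time_s: 2.63
tcp_pos: [0.5313, -0.0835, 0.1512]
eef_rot: [-180.0, 0.0, 160.1]
contact_force: [-0.0, -2.6, -0.1]
gripper_width: 0.0004
```

```bash
python3 -c "
from h import *
st()"
```

```text
2.63 [  9.9  41.  151.2] [-1.8000e+02  5.0000e-02  1.6011e+02] F_ctr [ 0.85 -2.45 -0.08] 0.00037325866589850795
```

servo_tool:
  grip: [1,1,1,1,1,1,1,1]
  translation:
    - [0,0.006,0]
    - [0,0.011,0]
    - [0,0.016,0]
    - [0,0.019,0]
    - [0,0.021,0]
    - [0,0.023,0]
    - [0,0.024,0]
    - [0,0.024,0]
  turn: [0,0,0,0,0,0,0,0]

```text
time_s: 3.3
tcp_pos: [0.539, -0.0611, 0.1505]
eef_rot: [180.0, -0.0, 160.1]
contact_force: [0.6, -1.1, 0.4]
gripper_width: 0.0007
```

```bash
python3 -c "
from h import *
st()"
```

```text
3.3 [  9.4  64.8 150.5] [ 1.7999e+02 -1.0000e-02  1.6011e+02] F_ctr [ 0.88 -0.8   0.43] 0.0006970781199718206
```

servo_tool:
  grip: [1,1,1,1]
  translation:
    - [0,0.001,0]
    - [0,0.002,0]
    - [0,0.003,0]
    - [0,0.003,0]
  turn: [0,0,0,0]

```text
time_s: 3.63
tcp_pos: [0.5399, -0.0585, 0.1505]
eef_rot: [-180.0, -0.0, 160.1]
contact_force: [-0.2, -2.3, 0.4]
gripper_width: 0.0003
```

```bash
python3 -c "
from h import *
st()"
```

```text
3.63 [  9.4  67.5 150.5] [-1.7998e+02 -2.0000e-02  1.6010e+02] F_ctr [ 0.59 -2.21  0.44] 0.00029701590714414195
```

servo_tool:
  grip: [1,1,1,1]
  translation:
    - [0,0.001,0]
    - [0,0.002,0]
    - [0,0.0025,0]
    - [0,0.0025,0]
  turn: [0,0,0,0]

```text
time_s: 3.97
tcp_pos: [0.54, -0.058, 0.1506]
eef_rot: [-179.8, -0.1, 160.1]
contact_force: [-1.8, -12.9, 2.8]
gripper_width: 0.0005
```

```bash
python3 -c "
from h import *
st();snap('top','t2');snap('wrist','w2')"
```

```text
3.97 [  9.3  68.  150.6] [-1.7981e+02 -6.0000e-02  1.6009e+02] F_ctr [  2.72 -12.69   2.77] 0.00045295865784562985
```

View pics/w2.png

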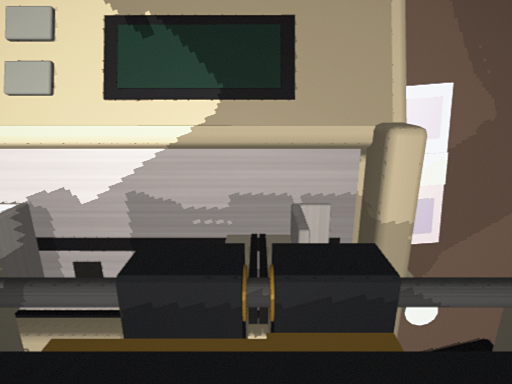

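The 12.7 N at y = 68 mm is the left outer stop. The wrist view shows the plate at (310,222) beside the cheek. Now the right guide.

servo_tool:
  grip: [1,1,1,1,1,1,1,1,1,1]
  translation:
    - [0,-0.01,0]
    - [0,-0.035,0]
    - [0,-0.06,0]
    - [0,-0.08,0]
    - [0,-0.095,0]
    - [0,-0.105,0]
    - [0,-0.113,0]
    - [0,-0.12,0]
    - [0,-0.127,0]
    - [0,-0.132,0]
  turn: [0,0,0,0,0,0,0,0,0,0]

```text
time_s: 4.9
tcp_pos: [0.4957, -0.1803, 0.1504]
eef_rot: [180.0, -0.0, 160.1]
contact_force: [-0.5, 3.1, -0.7]
gripper_width: 0.0005
```

```bash
python3 -c "
from h import *
st()"
```

```text
4.9 [  9.5 -62.  150.4] [ 1.7998e+02 -3.0000e-02  1.6012e+02] F_ctr [-1.56  2.72 -0.73] 0.0005295891116399189
```

servo_tool:
  grip: [1,1,1,1]
  translation:
    - [0,-0.0015,0]
    - [0,-0.003,0]
    - [0,-0.004,0]
    - [0,-0.004,0]
  turn: [0,0,0,0]

```text
time_s: 5.23
tcp_pos: [0.4947, -0.1839, 0.1506]
eef_rot: [-180.0, 0.0, 160.1]
contact_force: [-1.2, 0.5, -1.0]
gripper_width: 0.0007
```

```bash
python3 -c "
from h import *
st()"
```

```text
5.23 [  9.8 -65.8 150.6] [-1.7999e+02  1.0000e-02  1.6012e+02] F_ctr [-1.28  0.09 -0.99] 0.000688814470086861
```

servo_tool:
  grip: [1,1,1,1,1]
  translation:
    - [0,-0.001,0]
    - [0,-0.002,0]
    - [0,-0.003,0]
    - [0,-0.0042,0]
    - [0,-0.0042,0]
  turn: [0,0,0,0,0]

```text
time_s: 5.65
tcp_pos: [0.4943, -0.1857, 0.1506]
eef_rot: [179.8, 0.1, 160.1]
contact_force: [0.4, 15.3, 0.6]
gripper_width: 0.0005
```

```bash
python3 -c "
from h import *
st()"
```

```text
5.65 [ 10.  -67.6 150.6] [1.7978e+02 7.0000e-02 1.6011e+02] F_ctr [-4.88 14.54  0.56] 0.0005413532894626287
```

Both guides are at their stops (the right one read 14.5 N at -67.6). Next I back off, lift, and write the index-line measurement.

servo_tool:
  grip: [1,1,1,1,1,1,1,1,1,1]
  translation:
    - [0,0.01,0]
    - [0,0.03,0]
    - [0,0.05,-0.01]
    - [0,0.07,-0.03]
    - [-0.005,0.082,-0.035]
    - [-0.02,0.085,-0.035]
    - [-0.035,0.085,-0.035]
    - [-0.04,0.085,-0.035]
    - [-0.04,0.085,-0.03]
    - [-0.04,0.085,-0.03]
  turn: [0,0,0,0,0,0,0,0,0,0]

```text
time_s: 6.48
tcp_pos: [0.5588, -0.1217, 0.179]
eef_rot: [-180.0, -0.1, 160.1]
contact_force: [-0.9, 0.4, -0.5]
gripper_width: 0.0006
```

```bash
cat >> h.py <<'E'
def line(c,im,zt=.1882,K=None,thr=130,save=None):
    K=wf(92.5,0,zt*1000) if K is None else np.array(K)
    vv,uu=np.mgrid[0:384,0:512]
    V=np.array(c['view']);R=V[:3,:3];o=-R.T@V[:3,3]
    d=np.stack([(uu-c['cx'])/c['fx'],-(vv-c['cy'])/c['fy'],-np.ones(uu.shape)],-1)@R
    P=o+d*((zt-o[2])/d[...,2])[...,None]
    D=P[...,:2]-K[:2];X=D@EX*1000;Y=D@EY*1000;r=np.hypot(X,Y)
    g=im.min(2).astype(float)
    m=(r<16); w=np.where(m,np.clip(g-thr+40,0,None),0)
    u0,v0=proj(c,K)
    if save:
        s=im[int(v0)-25:int(v0)+25,int(u0)-25:int(u0)+25];cv2.imwrite(save,cv2.resize(s,None,fx=8,fy=8,interpolation=0))
    w=np.where((r>3)&(r<15),np.clip(g-90,0,None),0)
    mx,my=(w*X).sum()/w.sum(),(w*Y).sum()/w.sum()
    dark=(r<30)&(im.max(2)<70)
    return np.degrees(np.arctan2(my,mx)),np.hypot(mx,my),w.sum(),(X[dark].mean(),Y[dark].mean())
E
python3 - <<'E'
from h import *
st()
for n in("top0","scene0","s1"):
    z=load(n);print(n,line(z,z['im'],save=f"pics/k_{n}.png"))
for n in("top","scene"):
    c,im,d=snap(n,n[0]+"3");print(n,line(c,im,save=f"pics/k_{n}3.png"))
a=[cv2.imread(f"pics/k_{n}.png") for n in("top0","scene0","top3","scene3")]
cv2.imwrite("pics/k3.png",cv2.resize(np.vstack([np.hstack(a[:2]),np.hstack(a[2:])]),(600,600)))
E
```

```text
6.48 [ 48.8  14.6 179. ] [-1.7996e+02 -1.2000e-01  1.6006e+02] F_ctr [-1.02  0.04 -0.54] 0.0006320959957739755
top0 (np.float64(65.44974656766327), np.float64(8.536237523596945), np.float64(3108.0), (np.float64(-4.464151027558962), np.float64(2.1189972372783905)))
scene0 (np.float64(72.73527057126397), np.float64(7.89621150278308), np.float64(2593.0), (np.float64(8.640376567636961), np.float64(-4.067269790905596)))
s1 (np.float64(71.13656120519394), np.float64(8.03089421132932), np.float64(2980.0), (np.float64(8.65441151526407), np.float64(-3.831396933208308)))
top (np.float64(nan), np.float64(nan), np.float64(0.0), (np.float64(3.2244295826827467), np.float64(-0.442893826519518)))
scene (np.float64(66.43774883054913), np.float64(10.069633108766388), np.float64(1909.0), (np.float64(4.810636548617978), np.float64(-3.0891167875219643)))h.py:38: RuntimeWarning: invalid value encountered in scalar divide
  mx,my=(w*X).sum()/w.sum(),(w*Y).sum()/w.sum()
```

View pics/k3.png

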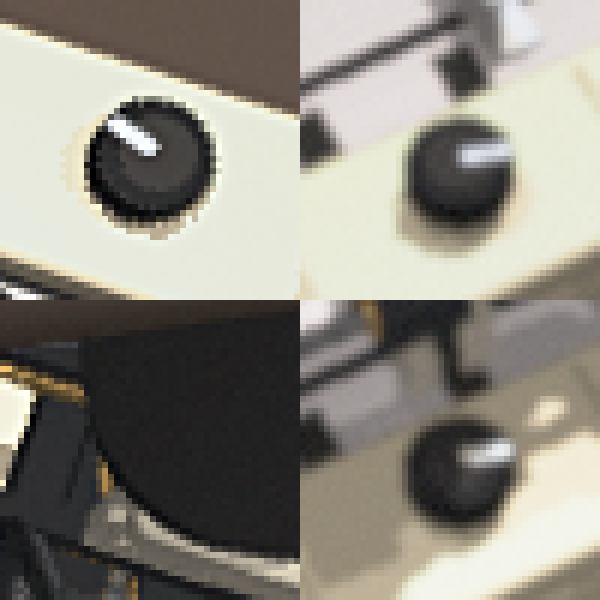

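The scene camera sees the knob even with the gripper near. The index starts at about 66–72° in the counter frame. Lowering to rim height and approaching the rim.

servo_tool:
  grip: [1,1,1,1,1,1,1]
  translation:
    - [0,0,0.005]
    - [0,0,0.01]
    - [-0.004,0,0.01]
    - [-0.009,0,0.01]
    - [-0.012,0,0.01]
    - [-0.014,0,0.01]
    - [-0.014,0,0.01]
  turn: [0,0,0,0,0,0,0]

```text
time_s: 7.17
tcp_pos: [0.5725, -0.1263, 0.1703]
eef_rot: [-180.0, -0.1, 160.1]
contact_force: [-2.5, 1.8, 1.3]
gripper_width: 0.0007
```

```bash
python3 -c "
from h import *
st()"
```

```text
7.17 [ 63.2  14.9 170.3] [-1.7999e+02 -9.0000e-02  1.6008e+02] F_ctr [-3.01  0.84  1.28] 0.0006905401016582869
```

servo_tool:
  grip: [1,1,1,1,1,1,1,1,1,1]
  translation:
    - [-0.0012,0,0]
    - [-0.0015,-0.002,0]
    - [-0.0015,-0.005,0]
    - [-0.0015,-0.008,0]
    - [-0.0015,-0.011,0]
    - [-0.0015,-0.013,0]
    - [-0.0015,-0.015,0]
    - [-0.0015,-0.017,0]
    - [-0.0015,-0.019,0]
    - [-0.0015,-0.02,0]
  turn: [0,0,0,0,0,0,0,0,0,0]

```text
time_s: 8.0
tcp_pos: [0.5659, -0.1453, 0.1702]
eef_rot: [-180.0, -0.2, 160.1]
contact_force: [-7.0, 4.2, 3.0]
gripper_width: 0.0004
```

```bash
cat > look.py <<'E'
import sys;from h import *
st();c,im,d=snap("scene",sys.argv[1]);print(line(c,im,save=f"pics/k_{sys.argv[1]}.png"))
E
python3 look.py s4
```

```text
8.0 [ 63.5  -5.2 170.2] [-1.7999e+02 -1.7000e-01  1.6010e+02] F_ctr [-8.02  1.59  2.99] 0.00036447509366954544
(np.float64(129.07709645810615), np.float64(8.931082511475163), np.float64(665.0), (np.float64(2.820186724817466), np.float64(-2.468765197353726)))
```

View pics/k_s4.png

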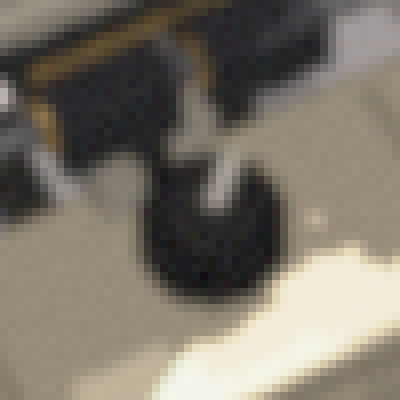

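The index moved about 62° for 20 mm of stroke, which is slip-free rolling (20/18.5 rad). I'll finish this stroke, retract, return and press again.

servo_tool:
  grip: [1,1,1,1,1,1,1,1,1,1]
  translation:
    - [0,-0.003,0]
    - [0,-0.006,0]
    - [0,-0.009,0]
    - [0,-0.01,0]
    - [0,-0.01,0]
    - [0.004,-0.01,0]
    - [0.008,-0.008,0]
    - [0.008,0.005,0]
    - [0.008,0.018,0]
    - [0.006,0.02,0]
  turn: [0,0,0,0,0,0,0,0,0,0]

```text
time_s: 8.88
tcp_pos: [0.5698, -0.1228, 0.1709]
eef_rot: [180.0, 0.1, 160.2]
contact_force: [0.9, -0.9, -0.3]
gripper_width: 0.0005
```

```bash
python3 look.py s5
```

```text
8.88 [ 59.5  17.3 170.9] [1.7996e+02 8.0000e-02 1.6017e+02] F_ctr [ 1.18 -0.56 -0.32] 0.0004959994008936729
(np.float64(161.1035478362608), np.float64(8.925982707352858), np.float64(663.0), (np.float64(5.771163876119285), np.float64(-1.1822659923544332)))
```

View pics/k_s5.png

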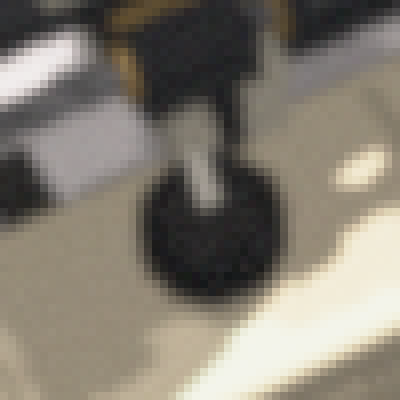

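servo_tool:
  grip: [1,1,1,1,1,1,1,1,1,1]
  translation:
    - [-0.004,0,0]
    - [-0.006,0,0]
    - [-0.006,-0.002,0]
    - [-0.006,-0.006,0]
    - [-0.006,-0.011,0]
    - [-0.006,-0.016,0]
    - [-0.006,-0.021,0]
    - [-0.006,-0.026,0]
    - [-0.006,-0.03,0]
    - [-0.006,-0.03,0]
  turn: [0,0,0,0,0,0,0,0,0,0]

```text
time_s: 9.77
tcp_pos: [0.5623, -0.1555, 0.1699]
eef_rot: [-180.0, -0.2, 160.1]
contact_force: [-6.8, 1.6, 1.3]
gripper_width: 0.0005
```

```bash
python3 look.py s6
```

```text
9.77 [ 63.6 -16.  169.9] [-179.96   -0.2   160.06] F_ctr [-6.97 -0.81  1.29] 0.0004992773329490379
(np.float64(-94.87752828657337), np.float64(8.703714939767131), np.float64(691.0), (np.float64(1.620813811116001), np.float64(-0.7744596650519504)))
```

servo_tool:
  grip: [1,1,1,1,1,1,1]
  translation:
    - [0.004,0,0]
    - [0.008,0.002,0]
    - [0.008,0.015,0]
    - [0.008,0.026,0]
    - [0.008,0.03,0]
    - [0.006,0.03,0]
    - [0.006,0.03,0]
  turn: [0,0,0,0,0,0,0]

```text
time_s: 10.4
tcp_pos: [0.5693, -0.1242, 0.1706]
eef_rot: [180.0, 0.0, 160.2]
contact_force: [0.5, 0.2, -0.5]
gripper_width: 0.0007
```

```bash
python3 look.py s7
```

```text
10.4 [ 59.5  15.8 170.6] [1.8000e+02 2.0000e-02 1.6019e+02] F_ctr [ 0.38  0.36 -0.45] 0.0007104147741425166
(np.float64(-94.85631517376126), np.float64(8.70867515051186), np.float64(674.0), (np.float64(4.967393099066946), np.float64(0.8941992191938299)))
```

View pics/k_s7.png

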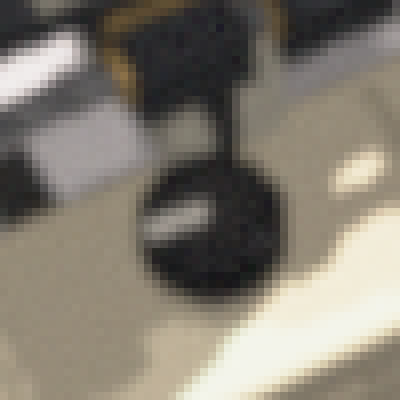

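Two strokes done, and the index reads -95° (about 195° turned). The return left it unmoved. Continuing.

servo_tool:
  grip: [1,1,1,1,1,1,1,1,1,1]
  translation:
    - [-0.004,0,0]
    - [-0.006,0,0]
    - [-0.006,-0.002,0]
    - [-0.006,-0.006,0]
    - [-0.006,-0.011,0]
    - [-0.006,-0.016,0]
    - [-0.006,-0.021,0]
    - [-0.006,-0.026,0]
    - [-0.006,-0.03,0]
    - [-0.006,-0.03,0]
  turn: [0,0,0,0,0,0,0,0,0,0]

```text
time_s: 11.28
tcp_pos: [0.5622, -0.1557, 0.17]
eef_rot: [-180.0, -0.2, 160.0]
contact_force: [-5.7, 1.7, 2.5]
gripper_width: 0.0007
```

servo_tool:
  grip: [1,1,1,1,1,1,1]
  translation:
    - [0.004,0,0]
    - [0.008,0.002,0]
    - [0.008,0.015,0]
    - [0.008,0.026,0]
    - [0.008,0.03,0]
    - [0.006,0.03,0]
    - [0.006,0.03,0]
  turn: [0,0,0,0,0,0,0]

```text
time_s: 11.87
tcp_pos: [0.5693, -0.1243, 0.1706]
eef_rot: [-180.0, 0.0, 160.2]
contact_force: [-0.0, 0.0, 0.5]
gripper_width: 0.0007
```

```bash
python3 look.py s8
```

```text
11.87 [ 59.5  15.7 170.6] [-1.8000e+02  2.0000e-02  1.6018e+02] F_ctr [-0.06  0.02  0.54] 0.0006814173262067471
(np.float64(9.976411059565306), np.float64(8.555499550625731), np.float64(763.0), (np.float64(2.8911793741327663), np.float64(-0.837208234323433)))
```

servo_tool:
  grip: [1,1,1,1,1,1,1,1,1,1]
  translation:
    - [-0.004,0,0]
    - [-0.006,0,0]
    - [-0.006,-0.002,0]
    - [-0.006,-0.006,0]
    - [-0.006,-0.011,0]
    - [-0.006,-0.016,0]
    - [-0.006,-0.021,0]
    - [-0.006,-0.026,0]
    - [-0.006,-0.03,0]
    - [-0.006,-0.03,0]
  turn: [0,0,0,0,0,0,0,0,0,0]

```text
time_s: 12.75
tcp_pos: [0.5622, -0.1557, 0.1699]
eef_rot: [-180.0, -0.2, 160.0]
contact_force: [-6.1, 1.6, 0.7]
gripper_width: 0.0005
```

servo_tool:
  grip: [1,1,1,1,1,1,1]
  translation:
    - [0.004,0,0]
    - [0.008,0.002,0]
    - [0.008,0.015,0]
    - [0.008,0.026,0]
    - [0.008,0.03,0]
    - [0.006,0.03,0]
    - [0.006,0.03,0]
  turn: [0,0,0,0,0,0,0]

```text
time_s: 13.33
tcp_pos: [0.5693, -0.1243, 0.1706]
eef_rot: [-180.0, 0.0, 160.2]
contact_force: [0.0, 0.7, 0.1]
gripper_width: 0.0006
```

```bash
python3 look.py s9
```

```text
13.33 [ 59.5  15.7 170.6] [-1.8000e+02  2.0000e-02  1.6018e+02] F_ctr [-0.23  0.65  0.13] 0.0005822843926808781
(np.float64(99.82915419920283), np.float64(9.106253056649868), np.float64(602.0), (np.float64(4.099847201064764), np.float64(-1.7510802402411787)))
```

View pics/s9.png

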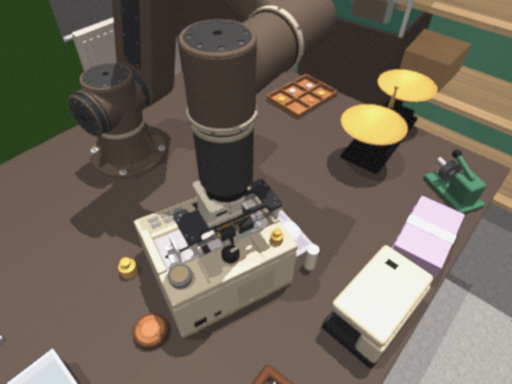

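After 4 strokes the index reads 100° (about 389° turned, some 97° per stroke). About 3.4 strokes remain.

servo_tool:
  grip: [1,1,1,1,1,1,1,1,1,1]
  translation:
    - [-0.004,0,0]
    - [-0.006,0,0]
    - [-0.006,-0.002,0]
    - [-0.006,-0.006,0]
    - [-0.006,-0.011,0]
    - [-0.006,-0.016,0]
    - [-0.006,-0.021,0]
    - [-0.006,-0.026,0]
    - [-0.006,-0.03,0]
    - [-0.006,-0.03,0]
  turn: [0,0,0,0,0,0,0,0,0,0]

```text
time_s: 14.22
tcp_pos: [0.5622, -0.1557, 0.1699]
eef_rot: [-180.0, -0.2, 160.0]
contact_force: [-6.7, 1.8, 1.1]
gripper_width: 0.0006
```

servo_tool:
  grip: [1,1,1,1,1,1,1]
  translation:
    - [0.004,0,0]
    - [0.008,0.002,0]
    - [0.008,0.015,0]
    - [0.008,0.026,0]
    - [0.008,0.03,0]
    - [0.006,0.03,0]
    - [0.006,0.03,0]
  turn: [0,0,0,0,0,0,0]

```text
time_s: 14.8
tcp_pos: [0.5693, -0.1243, 0.1706]
eef_rot: [-180.0, 0.0, 160.2]
contact_force: [0.2, -0.4, 0.5]
gripper_width: 0.0004
```

```bash
python3 look.py s10
```

```text
14.8 [ 59.5  15.7 170.6] [-1.8000e+02  1.0000e-02  1.6018e+02] F_ctr [ 0.35 -0.3   0.48] 0.0003982377693656125
(np.float64(-176.2876682110443), np.float64(9.022762552862057), np.float64(586.0), (np.float64(4.773949170566521), np.float64(-0.2445990542393229)))
```

servo_tool:
  grip: [1,1,1,1,1,1,1,1,1,1]
  translation:
    - [-0.004,0,0]
    - [-0.006,0,0]
    - [-0.006,-0.002,0]
    - [-0.006,-0.006,0]
    - [-0.006,-0.011,0]
    - [-0.006,-0.016,0]
    - [-0.006,-0.021,0]
    - [-0.006,-0.026,0]
    - [-0.006,-0.03,0]
    - [-0.006,-0.03,0]
  turn: [0,0,0,0,0,0,0,0,0,0]

```text
time_s: 15.68
tcp_pos: [0.5622, -0.1557, 0.1699]
eef_rot: [-180.0, -0.2, 160.0]
contact_force: [-6.3, 2.1, 2.6]
gripper_width: 0.0008
```

servo_tool:
  grip: [1,1,1,1,1,1,1]
  translation:
    - [0.004,0,0]
    - [0.008,0.002,0]
    - [0.008,0.015,0]
    - [0.008,0.026,0]
    - [0.008,0.03,0]
    - [0.006,0.03,0]
    - [0.006,0.03,0]
  turn: [0,0,0,0,0,0,0]

```text
time_s: 16.27
tcp_pos: [0.5693, -0.1243, 0.1706]
eef_rot: [-180.0, 0.0, 160.2]
contact_force: [-0.7, 0.3, 0.6]
gripper_width: 0.0004
```

```bash
python3 look.py s11
```

```text
16.27 [ 59.5  15.7 170.6] [-1.8000e+02  1.0000e-02  1.6018e+02] F_ctr [-0.75  0.03  0.58] 0.0004441524363062468
(np.float64(-74.08508907044036), np.float64(8.946273395559906), np.float64(665.0), (np.float64(2.812262658918709), np.float64(1.2561037239331738)))
```

servo_tool:
  grip: [1,1,1,1,1,1,1,1,1,1]
  translation:
    - [-0.004,0,0]
    - [-0.006,0,0]
    - [-0.006,-0.002,0]
    - [-0.006,-0.006,0]
    - [-0.006,-0.011,0]
    - [-0.006,-0.016,0]
    - [-0.006,-0.021,0]
    - [-0.006,-0.026,0]
    - [-0.006,-0.03,0]
    - [-0.006,-0.03,0]
  turn: [0,0,0,0,0,0,0,0,0,0]

```text
time_s: 17.15
tcp_pos: [0.5622, -0.1557, 0.17]
eef_rot: [-180.0, -0.2, 160.0]
contact_force: [-5.7, 2.2, 2.9]
gripper_width: 0.0001
```

servo_tool:
  grip: [1,1,1,1,1,1,1]
  translation:
    - [0.004,0,0]
    - [0.008,0.002,0]
    - [0.008,0.015,0]
    - [0.008,0.026,0]
    - [0.008,0.03,0]
    - [0.006,0.03,0]
    - [0.006,0.03,0]
  turn: [0,0,0,0,0,0,0]

```text
time_s: 17.73
tcp_pos: [0.5693, -0.1243, 0.1706]
eef_rot: [-180.0, 0.0, 160.2]
contact_force: [-0.4, -0.3, -0.2]
gripper_width: 0.0005
```

```bash
python3 look.py s12
```

```text
17.73 [ 59.5  15.7 170.6] [-1.8000e+02  2.0000e-02  1.6018e+02] F_ctr [-0.3  -0.47 -0.17] 0.0004582223597614899
(np.float64(40.632129377229106), np.float64(9.552656827980114), np.float64(966.0), (np.float64(1.56785672260243), np.float64(-1.2210690458922626)))
```

View pics/k_s12.png

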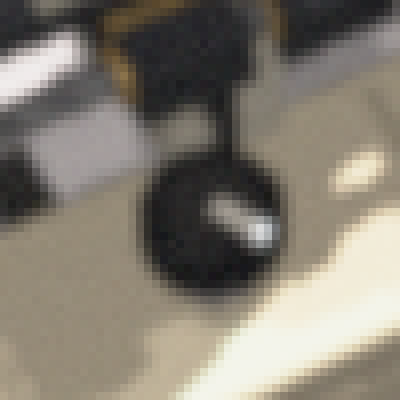

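```bash
python3 - <<'E'
from h import *
z=load("s12")
for zt in(.188,.1915):
  print(line(z,z['im'],zt))
z=load("s1"); print(line(z,z['im'],.1875))
E
```

```text
(np.float64(40.57096701754495), np.float64(9.60516430662945), np.float64(990.0), (np.float64(1.445160741239808), np.float64(-1.1676245813997321)))
(np.float64(29.299562407000604), np.float64(9.861311511771111), np.float64(852.0), (np.float64(2.5152359415640353), np.float64(-1.705539431796138)))
(np.float64(73.5617827143754), np.float64(8.377420810463454), np.float64(2915.0), (np.float64(8.232690937722795), np.float64(-3.6471832543432403)))
```

About 40° remains, so a 12.5 mm part-stroke, then retreat.

servo_tool:
  grip: [1,1,1,1,1,1,1,1,1,1]
  translation:
    - [-0.004,0,0]
    - [-0.006,0,0]
    - [-0.006,-0.002,0]
    - [-0.006,-0.005,0]
    - [-0.006,-0.008,0]
    - [-0.006,-0.0105,0]
    - [-0.006,-0.012,0]
    - [-0.006,-0.0125,0]
    - [-0.006,-0.0125,0]
    - [-0.002,-0.0125,0]
  turn: [0,0,0,0,0,0,0,0,0,0]

```text
time_s: 18.62
tcp_pos: [0.5665, -0.1377, 0.1703]
eef_rot: [-180.0, -0.0, 160.1]
contact_force: [0.7, -1.0, -0.2]
gripper_width: 0.0006
```

servo_tool:
  grip: [1,1,1,1,1,1,1,1,1,1]
  translation:
    - [0.01,0,0]
    - [0.02,0,-0.01]
    - [0.025,0,-0.04]
    - [0.04,0,-0.07]
    - [0.07,0,-0.1]
    - [0.1,0,-0.12]
    - [0.13,0,-0.12]
    - [0.15,0,-0.12]
    - [0.16,0,-0.12]
    - [0.16,0,-0.12]
  turn: [0,0,0,0,0,0,0,0,0,0]

```text
time_s: 19.45
tcp_pos: [0.414, -0.0824, 0.292]
eef_rot: [179.9, 0.2, 160.2]
contact_force: [0.5, -0.5, -0.4]
gripper_width: 0.0006
```

```bash
python3 - <<'E'
from h import *
st()
for n in("top","scene"):
    c,im,d=snap(n,n[0]+"13");print(n,line(c,im,.1915,save=f"pics/k_{n}13.png"))
    z=load(n+"0");print(n,"start",line(z,z['im'],.1875))
a=[cv2.imread(f"pics/k_{n}.png") for n in("top0","scene0","top13","scene13")]
cv2.imwrite("pics/k13.png",cv2.resize(np.vstack([np.hstack(a[:2]),np.hstack(a[2:])]),(600,600)))
im=cv2.imread("pics/t13.png");cv2.imwrite("pics/t13c.png",cv2.resize(im[110:310,225:455],None,fx=3,fy=3))
E
```

```text
19.45 [-100.7    2.   292. ] [1.7988e+02 1.6000e-01 1.6018e+02] F_ctr [ 0.65 -0.27 -0.35] 0.0005553564689698194
top (np.float64(56.98064320256103), np.float64(8.715955713963641), np.float64(2962.0), (np.float64(-3.9690013517266083), np.float64(1.9911904945471972)))
top start (np.float64(62.99592754969803), np.float64(8.402705236252356), np.float64(3172.0), (np.float64(-4.191767749854182), np.float64(1.9866930692002933)))
scene (np.float64(67.67627299193227), np.float64(8.157458751783706), np.float64(2452.0), (np.float64(7.184474541437777), np.float64(-3.684213169858776)))
scene start (np.float64(74.75423197103116), np.float64(8.216537141832994), np.float64(2537.0), (np.float64(8.218640709802548), np.float64(-3.8833129143105696)))
```

View pics/k13.png

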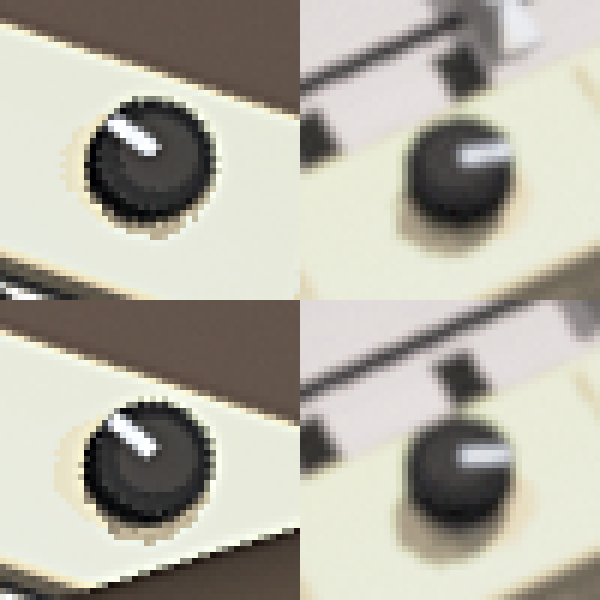

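View pics/t13c.png

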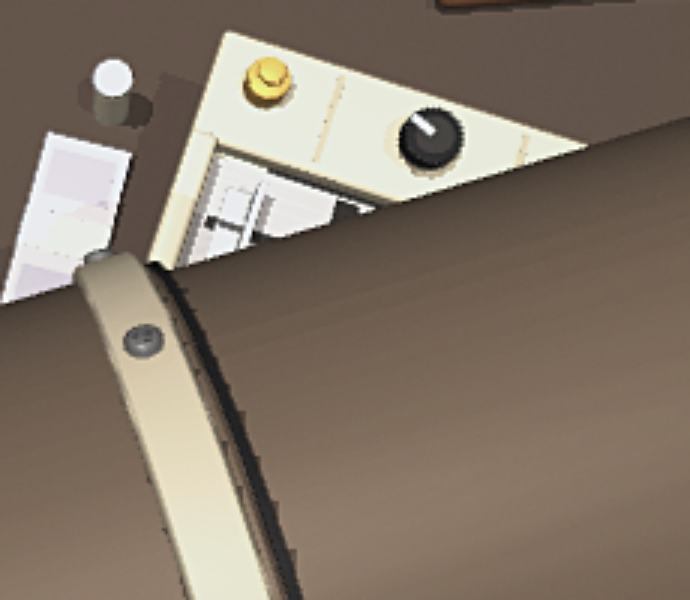

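```bash
python3 - <<'E'
from h import *
def W(n):
    z=load(n);d=z['d'];V=z['view'];vv,uu=np.mgrid[0:384,0:512]
    P=np.stack([(uu-z['cx'])/z['fx'],-(vv-z['cy'])/z['fy'],-np.ones(uu.shape)],-1)*d[...,None]
    w=(P-V[:3,3])@V[:3,:3];D=w[...,:2]-O
    return np.stack([D@EX*1000,D@EY*1000,w[...,2]*1000],-1)
for n in("top0","t13","scene0","s13"):
    w=W(n);r=np.hypot(w[...,0]-92.5,w[...,1])
    k=(r<12)&(w[...,2]>180)&(w[...,2]<200);dk=(r>25)&(r<40)&(abs(w[...,0]-92.5)<30)&(abs(w[...,2]-163)<6)
    print(n,"knob-deck",np.mean(w[k][:,2])-np.mean(w[dk][:,2]),k.sum())
    for s in(1,-1):
        g=(abs(w[...,0]-10)<28)&(w[...,2]>174)&(w[...,2]<184)&(w[...,1]*s>35)&(w[...,1]*s<100)
        if g.sum()>10: print("  guide",s,g.sum(),np.median(w[g][:,1]).round(1))
    for nm,a,b,zl in(("wa",96.6,104.5,190),("moist",86.9,-104.4,178)):
        q=(np.hypot(w[...,0]-a,w[...,1]-b)<35)&(w[...,2]>zl)&(w[...,2]<205)
        if q.sum()>10: print("  ",nm,w[q].mean(0).round(1))
E
```

```text
top0 knob-deck 25.076381240096026 135
  guide 1 86 43.9
  guide -1 98 -56.5
   wa [ 97.6 104.6 198.1]
   moist [  85.8 -104.1  183.4]
t13 knob-deck 28.804604034927138 138
  guide 1 69 87.5
   wa [ 97.5 104.6 198.1]
scene0 knob-deck 24.87369052269642 100
  guide 1 59 43.3
  guide -1 59 -56.9
   wa [100.2 104.  197.8]
   moist [  90.  -105.2  182.7]
s13 knob-deck 28.99620538238159 100
  guide 1 57 86.6
  guide -1 57 -87.1
   wa [100.  104.2 196.9]
   moist [  90.  -105.2  182.7]
```

View pics/s13.png

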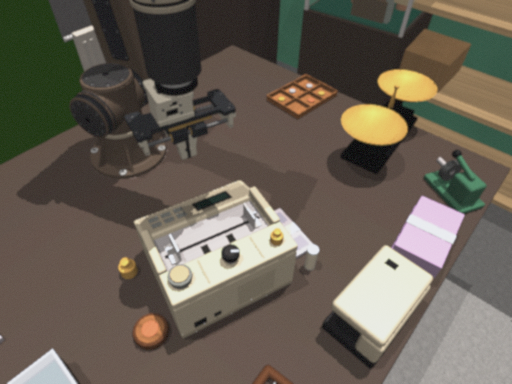

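The final views agree: the knob has risen about 3.9 mm (3.7 from the top camera, 4.1 from the scene camera). The guides' plate centres are at about ±87.3 mm, against 87.5 at the stops. The other objects are in place and the arm is clear.

```bash
python3 -c "
from plant import order
print(order.close_job())"
```

```text
the job is handed in; nothing more can be done
None
```

I pushed both hopper guides out to their stops and rolled the knob about two turns anticlockwise. I handed the job in at about 19.5 s; no verdict came back. Nothing was pinched, as the gripper stayed shut throughout.

- **Guides:** I pushed each one outward with the closed fingertips until the force jumped, to 12.7 N on the left and 14.5 N on the right. The last images put the plate centres at about +87 mm and -87 mm, where 87.5 mm is the outer stop.
- **Knob:** I made seven full rolling strokes and one part stroke along the front of the rim at about 6 to 8 N. The index line ended 6–7° short of its start in both cameras, about 1.98 turns in all. The rise measured 3.7 mm from the top camera and 4.1 mm from the scene camera, against 3.6 to 4.4 mm allowed; the two differ by measurement noise.
- **Other objects:** Measured before and after, the small weight and the moistener on the deck had not moved. The arm hid the right guide, the moistener and part of the right side from the top camera, so I checked those in the scene camera only. The things on the table I judged by eye only; they look unmoved.
- **Arm:** It was clear of everything at hand-in, with no contact force beyond noise.

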